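# Spread a snap ring over an axle stub and hold it at the groove

### The arm

A 6-joint arm with a two-finger parallel gripper is mounted at the origin on the work surface. World frame = base frame: x ahead of the robot, y to its left, z up, the work surface at z = 0. Lengths are in m, angles in rad, forces in N, time in s.
With the tool pointing down it reaches from about 0.275 to 0.775 m from the base axis. Payload 14.6 kg.
Tool frame: the origin (TCP) lies at the very end of the fingers, on their centre line; the grasp point (between the pads) lies behind it (bot.hold_point_z is the z of the grasp point in the tool frame, in m); z points along the fingers, y is the line along which they close (so a half turn about z gives the same grasp; the last joint's range is limited). The gripper opens to 85 mm and grips with 20 to 120 N. Pads are 22 mm wide; open, the fingers measure 114 mm over their backs; the gripper's body (76 mm by 85 mm) begins 54 mm behind the grasp point. The pads swing forward as they close: fully open they stand 13 mm farther back than shut.
Start: joints at [-1.337, 0.263, -0.048, 1.259, 0, 1.415], TCP at [0.199, -0.486, 0.231] pointing down, gripper open.
Joint ranges: [-2.65, 2.65], [-0.89, 1.7], [-1.18, 1.37], [-2.13, 2.11], [-1.35, 1.29], [-3.14, 3.14]. Speed limits (rad/s): [1.89, 1.89, 2.57, 2.79, 3.14, 3.14].

### API

Orientations are given as a unit quaternion [w, x, y, z].
In Python, from plant import bot gives the robot as it stands.
- The arm moves only by the shell command python3 -m creep 'ROWS' [OPENING] [FORCE]. ROWS is JSON, a list of rows, each an object of numbers: "x", "y", "z": the shift along the tool's x, y, z normalised to -1 to 1, where 1 is 500 mm; "ax", "ay", "az": the turn, a rotation vector about the tool's x, y, z normalised to -1 to 1, where 1 is 90 degrees. A call has 1 to 12 rows; each row is the pose to reach, as a shift and turn from the pose commanded when the call began, along the tool's axes at that moment; what a row does not reach only later rows make up. A row lasts 1/10 s, in which the tool goes at most 50 mm and 8.59 degrees, less where a joint would pass 70% of its speed; a pose out of reach is approached as far as the arm can. A call with a number of a shift or a turn outside -1 to 1 is refused whole. A call with a gripper value outside its range is refused whole. OPENING is the closure, from -1 (fully open) to 1 (shut), set as the call begins (- or left out, the last holds). The fingers move at their own pace and stop on an object; FORCE is the grip in N (left out, the last holds). Time passes only in rows, so rows that repeat a pose let the fingers close. It gives the time, the measured TCP pose, the force, the opening and the grip force at its end, in the units of the state.
- bot.state(): the state, without advancing time (a new reading comes with each control period).
- bot.snapshot(name): name is "scene" or "top" or "wrist"; returns the picture (420x560x3 uint8, red, green, blue); there is no depth.
- bot.camera_params(name): a dict with "K" (3x3 intrinsics, pixels), "distortion" ([k1, k2, p1, p2, k3] as OpenCV has them; the pictures are not rectified), "xyz" and "orientation" of the camera in the world; the wrist camera has in their place "hand_eye" (4x4, takes a point from camera to tool coordinates, whose origin is the TCP and whose axes are the flange's). Camera axes: x right, y down, z forward; pixel columns grow to the right and rows downward; lengths in m; the calibration is good to about 2 mm. A picture is of the moment at which its call begins: read the wrist's pose just before it. camera_params takes no time and is no camera call.
- bot.finish_job(): hands the job in; it is judged then, once.
Trained networks look in the newest picture that a camera, given by its name, has taken for a name from the list of things; names that differ only in an ending like _2 or _b are one class to them, and where a whole thing is asked for, a point or a joint stands for the part that bears it (a point fixed in the world has none). Each returns a list of dicts, best first, with "score" (0 to 1); they miss things now and then, are a little off and sometimes report something else, mostly with a low value. They report only what shows in the picture. A call takes as long as a camera call. They do not tell look-alikes from the thing itself.
- bot.search_frame(camera, query): "box" ([left, top, width, height] in pixels, round what is visible of it).
- bot.mark_of(camera, query): "pixel" ([column, row] in pixels: a listed point, or the origin of a listed thing).
The state is a dict: "time": time; "joint_pos": joint angles; "joint_vel": joint speeds; "joint_efforts": joint torques, N m; "eef_pos": TCP position; "tcp_rot": TCP orientation; "ft_force": force on the tool from outside, world axes, zero at the start; "ft_torque": the same for the moment, N m; "opening": finger opening in m; "grip_force": force on a finger pad.
Only numpy, scipy, OpenCV 4.12 (cv2) and the standard library are available. Lean on these libraries where they do the work, as an engineer would, in place of code of your own. Each camera call takes 0.05 s, during which the arm holds its last target. There are 200 camera calls.

### The job

Raise the small hold-down lever from over the end of the axle stub until it stands up out of the way. Then pick up the snap-ring pliers by both handles, squeeze them fully to spread the ring on their tips, and slide the spread ring, kept level, down over the stub to its groove, leaving the other things on the table alone. Finish while holding: keep the handles squeezed and the ring still around the stub, level with the groove and centred, not leaning on the stub.

Things in the scene. Friction and masses are not known exactly. Their poses are not given: they have to be found in the camera images.
- fixture: fixed welding fixture: base plate 160 x 110 x 20 mm (its middle 15 mm to +x of the origin) carrying an upright round axle stub of bare steel and a post 22 mm deep, 30 mm wide, its front face 60 mm from the stub's axis along +x. Origin on the stub's axis at table height, z up; +x points from stub to post, away from the robot (yaw within 0.4 of world x)
- groove (a point): point on the stub's axis at mid-height of the ring groove, 90 mm above the table. Stub 40 mm diameter; groove 30 mm diameter, 14 mm high (7 mm above and below); above it 13 mm of full diameter, then a cone 8 mm high narrowing to 26 mm: the stub ends 28 mm above this point. Below the groove 40 mm diameter again, down to a 56 mm flange 36 mm below this point
- lever_pivot (a point): middle of the hold-down lever's hinge, at the top of the post, 71 mm from the stub's axis (along the fixture's +x) and 134 mm above the table; the hinge axis is the fixture's y; the post's two cheeks reach 144 mm above the table
- lever_ball (a point): centre of the round black ball (20 mm diameter) at the free end of the hold-down lever, a 9 mm steel rod that lies over the end of the stub; 116 mm from the pivot, so with the lever level the ball is 45 mm on the robot's side of the stub's axis and 134 mm above the table
- hold_down (a joint): angle of the hold-down lever, rad: 0 level over the stub, growing as the ball is raised, up and back towards the post; 1.5 is its stop, almost upright. Starts between 0 and 0.2. Stiff hinge: it stays where it is left; the ball is raised with about 2 N
- pliers: snap-ring pliers, 0.2 to 0.3 kg, loose, lying flat on the rest. Origin at the pivot, mid-thickness of the handles, 55 mm above the table at the start; +x along the tool from handles to ring, z up. Two black handles, 14 mm high, 10 mm thick, run from 30 to 140 mm behind the pivot; squeezing them moves the tips apart. The bent-down tips carry a steel snap ring that stays on them
- pliers_grip (a point): place to grip the handles: half-way between them, 60 mm behind the pivot, at mid-height of the handles; axes as the pliers. Here the handles measure 56 mm over their outer faces when free and 32 mm when squeezed to their stop (they close along the pliers' y)
- jaw_l (a joint): spread of pliers and ring, rad: 0 free (ring too narrow for the stub), 0.2 handles squeezed to their stop. Spring: 3 N on the handles at the grip to begin, 10 N to reach the stop; they spring back when let go. At the stop the ring's opening is 46 mm in diameter; below about 0.1 it does not go over the stub
- ring_center (a point): centre of the spread snap ring, 68.6 mm ahead of the pliers' pivot (128.6 mm ahead of the grip) and 20 mm lower, at mid-thickness; axes as the pliers (z is the ring's axis). The ring is 4 mm thick and 56 mm over its outside when spread, its gap is towards the handles; the pliers above and behind it stay outside the ring
- can_mid (a point): middle of an upright aluminium spray can, 60 mm diameter, 170 mm tall, loose bystander
- collar_mid (a point): middle of a loose steel collar lying flat, 60 mm outside, 36 mm bore, 18 mm high, bystander
- square_mid (a point): on a loose dark steel welding angle lying on the table, 24 mm high, legs of about 70 mm along its x and 60 mm along its y; bystander
- rest: fixed rest under the pliers: aluminium base plate 165 x 110 x 8 mm with two grey cross bars, 12 mm deep, 110 mm wide, tops 48 mm above the table, 18 mm ahead of and 115 mm behind the origin (below the pliers' pivot, at table height); free space between the bars. x as the pliers
Things that resemble listed ones, but are neither listed nor needed, are in the scene too. What is shaped like the fixture but red is not meant. What is shaped like the pliers but blue is not meant.

How it is judged:
By the outcome, as a careful person would: the job done as asked, in the order asked, and still so for the second after the job is handed in, while the arm keeps its last pose, push and grip.
It also fails if it takes over 64 s, if anything falls off the work surface, if the arm or the gripper's body presses on something with over 40 N, if the wrist force passes 120 N, or if a joint passes its speed limit or range.

## Working session

There is one attempt and no reset: what is moved stays moved. The work goes in short steps, Python scripts to look and compute and a shell command to move; the robot and the scene stay as the last step left them, time stands still between calls to the robot, and variables do not carry over. Pictures are saved under pics/ and viewed, at most 10 in all, crops included, and the job is handed in when it is done.

```bash
ls; mkdir -p pics
cat > h.py <<'E'
import numpy as np, cv2
from plant import bot
from scipy.spatial.transform import Rotation as R
def rot(q): return R.from_quat([q[1],q[2],q[3],q[0]])
def cam(name, st=None):
    p=bot.camera_params(name); K=np.array(p["K"]); d=np.array(p["distortion"])
    if "hand_eye" in p:
        st=st or bot.state(); H=np.array(p["hand_eye"]); T=np.eye(4)
        T[:3,:3]=rot(st["tcp_rot"]).as_matrix(); T[:3,3]=st["eef_pos"]; T=T@H
        return K,d,T[:3,:3],T[:3,3]
    return K,d,rot(p["orientation"]).as_matrix(),np.array(p["xyz"])
def ray(c,px):
    K,d,Rm,o=c; u=cv2.undistortPoints(np.array([[px]],float),K,d)[0,0]
    v=Rm@np.array([u[0],u[1],1]); return o,v/np.linalg.norm(v)
def atz(c,px,z):
    o,v=ray(c,px); return o+v*(z-o[2])/v[2]
def tri(rays):
    A=sum(np.eye(3)-np.outer(v,v) for o,v in rays); b=sum((np.eye(3)-np.outer(v,v))@o for o,v in rays)
    return np.linalg.solve(A,b)
def proj(c,P):
    K,d,Rm,o=c; pc=(np.atleast_2d(P)-o)@Rm
    return cv2.projectPoints(pc,np.zeros(3),np.zeros(3),K,d)[0][:,0]
def snap(name,f):
    im=bot.snapshot(name); cv2.imwrite(f,im[:,:,::-1]); return im
E
python3 - <<'E'
from h import *
s=bot.state(); print(s["eef_pos"],s["tcp_rot"],s["opening"],bot.hold_point_z,s["time"])
a=bot.snapshot("scene");b=bot.snapshot("top")
cv2.imwrite("pics/scene.png",a[:,:,::-1]);cv2.imwrite("pics/top.png",b[:,:,::-1])
for c,z in(("scene",0),("top",0)):
  C=cam(c);print(c,C[3].round(3))
  for q,z in (("groove",.09),("lever_pivot",.134),("lever_ball",.134),("pliers",.055),("pliers_grip",.055),("ring_center",.035),("can_mid",.085),("collar_mid",.009),("square_mid",.012)):
    for r in bot.mark_of(c,q)[:3]: print(q,round(r["score"],2),np.round(r["pixel"]),atz(C,r["pixel"],z).round(3))
E
```

```text
pics
[ 0.1989429  -0.48552722  0.2308294 ] [-5.47322923e-04  9.81163314e-01  1.93179324e-01 -2.19263893e-05] 0.08546303254478209 -0.0187 0.0
scene [1.699 0.062 1.093]
groove 0.95 [307. 232.] [0.626 0.091 0.09 ]
groove 0.75 [229. 260.] [ 0.75  -0.128  0.09 ]
groove 0.7 [366. 163.] [0.257 0.298 0.09 ]
lever_pivot 0.85 [312. 237.] [0.695 0.103 0.134]
lever_pivot 0.72 [378. 166.] [0.34  0.326 0.134]
lever_ball 0.57 [222. 238.] [ 0.71  -0.149  0.134]
lever_ball 0.57 [390. 203.] [0.533 0.345 0.134]
lever_ball 0.53 [358. 150.] [0.242 0.266 0.134]
pliers 0.97 [193. 231.] [ 0.603 -0.262  0.055]
pliers 0.75 [163. 182.] [ 0.357 -0.412  0.055]
pliers_grip 0.89 [179. 173.] [ 0.305 -0.367  0.055]
pliers_grip 0.87 [203. 216.] [ 0.53  -0.242  0.055]
ring_center 0.96 [187. 246.] [ 0.65  -0.272  0.035]
ring_center 0.76 [153. 193.] [ 0.394 -0.444  0.035]
can_mid 0.87 [392. 201.] [0.46  0.366 0.085]
collar_mid 0.77 [392. 244.] [0.582 0.363 0.009]
square_mid 0.63 [291. 198.] [0.376 0.035 0.012]
top [0.417 0.004 1.21 ]
groove 0.8 [238. 166.] [0.625 0.089 0.09 ]
groove 0.76 [329. 116.] [ 0.76  -0.131  0.09 ]
groove 0.6 [149. 310.] [0.272 0.29  0.09 ]
lever_pivot 0.96 [325.  82.] [ 0.831 -0.115  0.134]
lever_pivot 0.91 [230. 136.] [0.689 0.109 0.134]
lever_pivot 0.75 [128. 282.] [0.339 0.331 0.134]
lever_ball 0.78 [337. 124.] [ 0.727 -0.146  0.134]
lever_ball 0.76 [154. 327.] [0.238 0.268 0.134]
lever_ball 0.55 [247. 182.] [0.58  0.064 0.134]
pliers 0.75 [381. 186.] [ 0.593 -0.271  0.055]
pliers 0.67 [436. 300.] [ 0.308 -0.413  0.055]
pliers_grip 0.76 [417. 314.] [ 0.274 -0.365  0.055]
pliers_grip 0.6 [375. 210.] [ 0.531 -0.256  0.055]
ring_center 0.91 [384. 162.] [ 0.66  -0.283  0.035]
ring_center 0.62 [448. 281.] [ 0.357 -0.454  0.035]
ring_center 0.21 [126. 226.] [0.473 0.373 0.035]
can_mid 0.79 [128. 228.] [0.467 0.355 0.085]
collar_mid 0.6 [133. 184.] [0.584 0.37  0.009]
square_mid 0.69 [256. 267.] [0.38  0.039 0.012]
```

View pics/top.png

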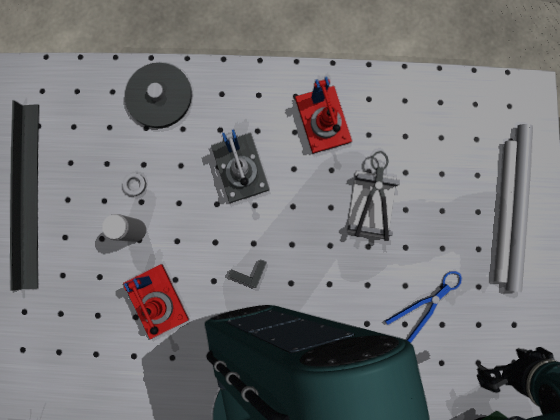

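View pics/scene.png

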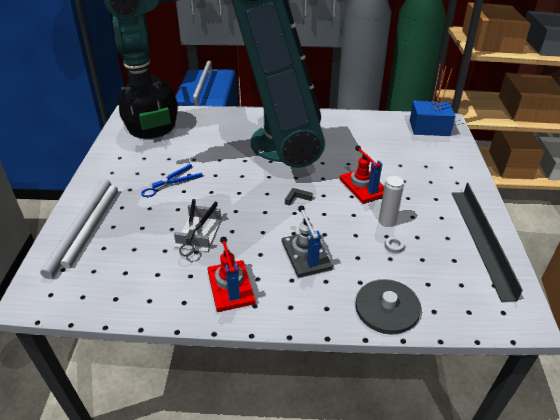

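In the top view, three things look like the fixture: red at (329,116), red at (149,310) and grey at (238,166). I choose the grey one, since red is ruled out. Two things look like the pliers: blue at (436,300) and black-handled on the rest at (381,186). I choose the black-handled pair. The can is at (122,228), the collar at (133,184) and the angle at (250,270). Next I work out a viewing pose for a close check.

```bash
cat >> h.py <<'E'
def go(p,yaw,st=None):
    """row for TCP target p (tool down, tool x at world yaw)"""
    st=st or bot.state(); Rc=rot(st["tcp_rot"])
    Rt=R.from_euler("z",yaw)*R.from_euler("x",np.pi)
    s=Rc.inv().apply(np.array(p)-st["eef_pos"])/.5; t=(Rc.inv()*Rt).as_rotvec()/(np.pi/2)
    print("row",dict(zip("x y z ax ay az".split(),np.r_[s,t].round(4))))
E
python3 - <<'E'
from h import *
print(np.round(bot.camera_params("wrist")["hand_eye"],3)); print(np.round(bot.camera_params("wrist")["K"],0))
go([.52,.05,.34],.235)
E
```

```text
[[-0.001 -0.966 -0.259  0.067]
 [ 1.    -0.001 -0.001 -0.001]
 [ 0.001 -0.259  0.966 -0.142]
 [ 0.     0.     0.     1.   ]]
[[378.   0. 277.]
 [  0. 378. 205.]
 [  0.   0.   1.]]
row {'x': np.float64(1.0003), 'y': np.float64(-0.7482), 'z': np.float64(-0.2174), 'ax': np.float64(-0.0), 'ay': np.float64(0.0), 'az': np.float64(0.0979)}
```

```bash
python3 -m creep '[{"z":-0.2},{"x":1,"y":-0.75,"z":-0.22,"az":0.098},{"x":1,"y":-0.75,"z":-0.22,"az":0.098},{"x":1,"y":-0.75,"z":-0.22,"az":0.098},{"x":1,"y":-0.75,"z":-0.22,"az":0.098},{"x":1,"y":-0.75,"z":-0.22,"az":0.098},{"x":1,"y":-0.75,"z":-0.22,"az":0.098},{"x":1,"y":-0.75,"z":-0.22,"az":0.098},{"x":1,"y":-0.75,"z":-0.22,"az":0.098},{"x":1,"y":-0.75,"z":-0.22,"az":0.098},{"x":1,"y":-0.75,"z":-0.22,"az":0.098},{"x":1,"y":-0.75,"z":-0.22,"az":0.098}]' -1 20
python3 -m creep '[{},{},{},{},{}]'
```

```text
validation failed for argument at $[0]...
validation failed for argument at $[0]...
```

```bash
cat > look.py <<'E'
import sys
from h import *
def look(qs,f,draw=True):
    st=bot.state(); im=bot.snapshot("wrist").copy(); C=cam("wrist",st); out={}
    print("pose",np.round(st["eef_pos"],4),rot(st["tcp_rot"]).as_euler("ZYX").round(3),st["time"])
    for q,z in qs:
        for r in bot.mark_of("wrist",q)[:2]:
            print(q,round(r["score"],2),np.round(r["pixel"],1),atz(C,r["pixel"],z).round(4)); out.setdefault(q,r["pixel"])
    if f: cv2.imwrite(f,im[:,:,::-1])
    return C,out
E
python3 - <<'E'
from look import *
look((("groove",.09),("lever_pivot",.134),("lever_ball",.134),("pliers",.055)),"pics/w1.png")
E
```

```text
pose [ 0.199  -0.4858  0.2313] [ 0.389 -0.    -3.142] 1.0
pliers 0.84 [262.8  31.7] [ 0.3063 -0.4286  0.055 ]
```

View pics/w1.png

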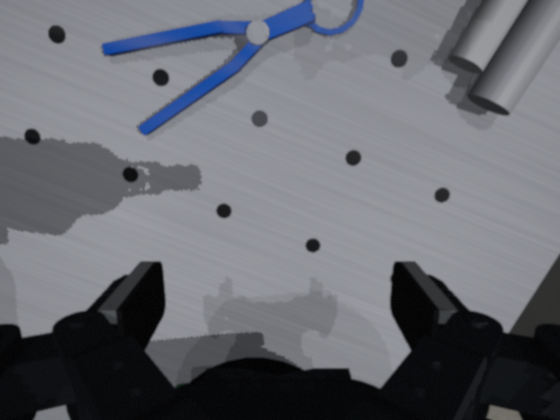

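The wrist view still shows only the blue look-alike pliers, with their pivot at (258,32). The move was refused, probably because a row must carry all six numbers.

```bash
python3 -m creep '[{"x":0,"y":0,"z":-0.1,"ax":0,"ay":0,"az":0},{"x":1,"y":-0.75,"z":-0.22,"ax":0,"ay":0,"az":0.098},{"x":1,"y":-0.75,"z":-0.22,"ax":0,"ay":0,"az":0.098},{"x":1,"y":-0.75,"z":-0.22,"ax":0,"ay":0,"az":0.098},{"x":1,"y":-0.75,"z":-0.22,"ax":0,"ay":0,"az":0.098},{"x":1,"y":-0.75,"z":-0.22,"ax":0,"ay":0,"az":0.098},{"x":1,"y":-0.75,"z":-0.22,"ax":0,"ay":0,"az":0.098},{"x":1,"y":-0.75,"z":-0.22,"ax":0,"ay":0,"az":0.098},{"x":1,"y":-0.75,"z":-0.22,"ax":0,"ay":0,"az":0.098},{"x":1,"y":-0.75,"z":-0.22,"ax":0,"ay":0,"az":0.098},{"x":1,"y":-0.75,"z":-0.22,"ax":0,"ay":0,"az":0.098},{"x":1,"y":-0.75,"z":-0.22,"ax":0,"ay":0,"az":0.098}]' -1 20
```

```text
time: 2.45
eef_pos: [0.4803, -0.0139, 0.3342]
tcp_rot: [0.0, 0.993, 0.117, 0.0]
ft_force: [1.1, -1.6, 0.2]
opening: 0.0852
grip_force: 0.0
```

```bash
python3 -m creep '[{"x":0.1,"y":-0.1,"z":0,"ax":0,"ay":0,"az":0},{"x":0.1,"y":-0.1,"z":0,"ax":0,"ay":0,"az":0},{"x":0.1,"y":-0.1,"z":0,"ax":0,"ay":0,"az":0},{"x":0.1,"y":-0.1,"z":0,"ax":0,"ay":0,"az":0}]'
python3 - <<'E'
from look import *
look((("groove",.09),("lever_pivot",.134),("lever_ball",.134)),"pics/w2.png")
E
```

```text
time: 2.85
eef_pos: [0.5166, 0.0443, 0.3336]
tcp_rot: [0.0, 0.993, 0.118, -0.0]
ft_force: [-0.0, 0.0, -0.6]
opening: 0.0853
grip_force: 0.0
pose [0.5166 0.0443 0.3336] [0.236 0.    3.142] 2.85
groove 0.91 [ 25.8 319.8] [0.2781 0.2883 0.09  ]
groove 0.7 [256.6  52.8] [0.6219 0.0913 0.09  ]
lever_ball 0.97 [262.2  98.1] [0.5823 0.075  0.134 ]
```

View pics/w2.png

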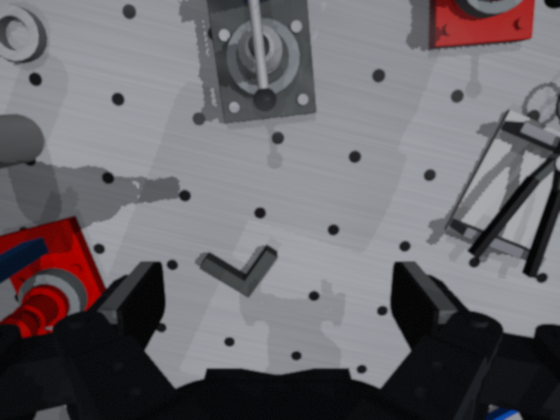

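The wrist view confirms the grey fixture: stub at about (262,50), ball at (264,98), and the plate's front corners at about (222,122) and (315,112). The black-handled pliers are on the rest at the right edge. I'll fit the yaw from the plate corners and triangulate the ball.

Run:
```python
from h import *
C=cam("wrist")
a,b=atz(C,[222,122],.02),atz(C,[315,112],.02); print(a,b,"len",np.linalg.norm(a-b)); d=a-b; yw=np.arctan2(-d[0],d[1]); print("yaw",yw, "stub",(a+b)/2+.065*np.array([np.cos(yw),np.sin(yw),0]))
T=cam("top"); S=cam("scene"); 
print("ball tri", tri([ray(C,[263.2,98.1]),ray(T,[247,182])]), tri([ray(C,[263.2,98.1]),ray(T,[247,182]),ray(S,[300.5,208])]))
st=tri([ray(C,[256.6,52.8]),ray(T,[238,166]),ray(S,[307,232])]); pv=tri([ray(T,[230,136]),ray(S,[312,237])]); print("groove",st,"pivot",pv,np.arctan2(*(pv-st)[[1,0]]))
# lever angle hypotheses
for z in (.134,.145,.157): print(z,atz(C,[263.2,98.1],z))
```

```text
[0.54530661 0.11882911 0.02      ] [0.58177893 0.0147722  0.02      ] len 0.11026363738334874
yaw 0.3371233838083715 stub [0.62488392 0.08830095 0.02      ]
ball tri [0.58309745 0.06951964 0.11422898] [0.58069038 0.06859465 0.14341234]
groove [0.62443039 0.09053212 0.08826994] pivot [0.69049583 0.10646148 0.13140493] 0.23659880358762353
0.134 [0.58251883 0.07299281 0.134     ]
0.145 [0.58246463 0.07256317 0.145     ]
0.157 [0.58240551 0.07209448 0.157     ]
```

Run:
```python
from h import *
im=cv2.imread("pics/scene.png"); S=cam("scene")
cv2.imwrite("pics/c1.png",cv2.resize(im[190:270,265:345],None,fx=7,fy=7,interpolation=cv2.INTER_CUBIC))
s=np.array([.6247,.089]);u=np.array([np.cos(.325),np.sin(.325)])
for a in(0,.1,.2):
  p=np.r_[s+u*(.071-.116*np.cos(a)),.134+.116*np.sin(a)]; q=proj(S,p)[0]; print(a,p.round(4),q,(q-[265,190])*7)
p=np.r_[s+u*.071,.134];q=proj(S,p)[0];print(q,(q-[265,190])*7)
```

```text
0 [0.5821 0.0746 0.134 ] [302.12252875 210.89626083] [259.85770126 146.27382584]
0.1 [0.5826 0.0748 0.1456] [302.29471959 208.06351583] [261.06303715 126.44461083]
0.2 [0.5842 0.0754 0.157 ] [302.58714511 205.47145351] [263.11001575 108.3001746 ]
[314.71909815 236.7090945 ] [348.03368704 326.96366152]
```

View pics/c1.png

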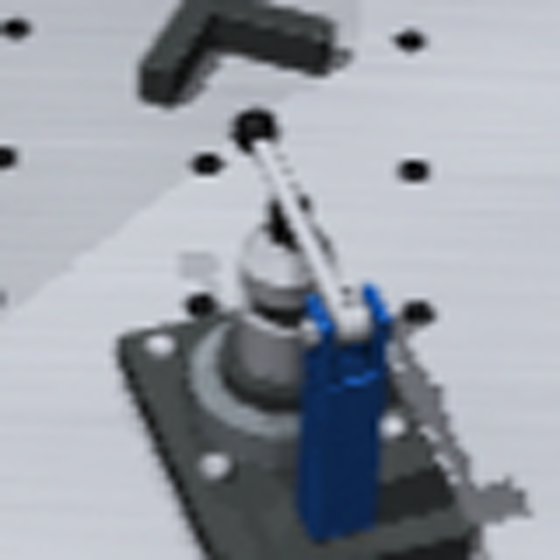

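The crop shows the ball at (256,128) and the hinge at (350,315), so the lever is at about 0.06 rad and the ball at z ≈ 0.14.

Run:
```python
from h import *
go([.5823,.0738,.2],.325);go([.5823,.0738,.121],.325)
```

```text
row {'x': np.float64(0.1424), 'y': np.float64(-0.0288), 'z': np.float64(0.2682), 'ax': np.float64(0.0001), 'ay': np.float64(-0.0002), 'az': np.float64(-0.0583)}
row {'x': np.float64(0.1424), 'y': np.float64(-0.0288), 'z': np.float64(0.4262), 'ax': np.float64(0.0001), 'ay': np.float64(-0.0002), 'az': np.float64(-0.0583)}
```

```bash
python3 -m creep '[{"x":0.142,"y":-0.029,"z":0.1,"ax":0,"ay":0,"az":-0.058},{"x":0.142,"y":-0.029,"z":0.26,"ax":0,"ay":0,"az":-0.058},{"x":0.142,"y":-0.029,"z":0.26,"ax":0,"ay":0,"az":-0.058},{"x":0.142,"y":-0.029,"z":0.26,"ax":0,"ay":0,"az":-0.058},{"x":0.142,"y":-0.029,"z":0.26,"ax":0,"ay":0,"az":-0.058},{"x":0.142,"y":-0.029,"z":0.26,"ax":0,"ay":0,"az":-0.058}]'
python3 - <<'E'
from look import *
look((("lever_ball",.14),("groove",.09)),"pics/w3.png")
go([.5823,.0738,.121],.325)
E
```

```text
time: 3.65
eef_pos: [0.5827, 0.0742, 0.2064]
tcp_rot: [0.0, 0.987, 0.162, 0.001]
ft_force: [0.1, -0.0, 0.9]
opening: 0.0853
grip_force: 0.0
pose [0.5827 0.0742 0.2064] [ 3.250e-01 -3.000e-03  3.141e+00] 3.65
lever_ball 0.84 [280.1 226.1] [0.5811 0.073  0.14  ]
groove 0.87 [277.6 139.4] [0.6237 0.0888 0.09  ]
groove 0.38 [277.    7.9] [0.7006 0.1151 0.09  ]
row {'x': np.float64(-0.0019), 'y': np.float64(0.0007), 'z': np.float64(0.17), 'ax': np.float64(0.0007), 'ay': np.float64(-0.0019), 'az': np.float64(0.0003)}
```

View pics/w3.png

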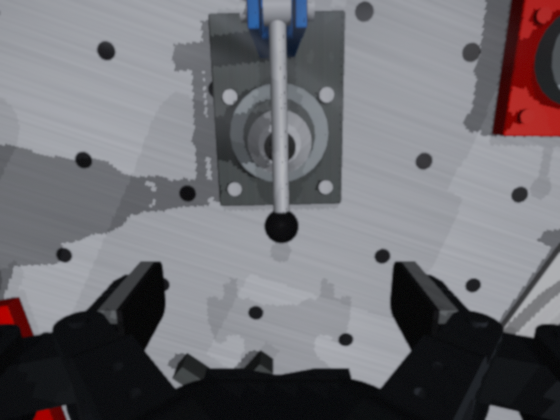

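The ball is centred at (281,227) and the plate stands square in the picture, so yaw 0.325 is right. I'll descend and grip the ball.

```bash
python3 -m creep '[{"x":-0.002,"y":0,"z":0.1,"ax":0,"ay":0,"az":0},{"x":-0.002,"y":0,"z":0.17,"ax":0,"ay":0,"az":0},{"x":-0.002,"y":0,"z":0.17,"ax":0,"ay":0,"az":0},{"x":-0.002,"y":0,"z":0.17,"ax":0,"ay":0,"az":0}]' && python3 -m creep '[{"x":0,"y":0,"z":0,"ax":0,"ay":0,"az":0},{"x":0,"y":0,"z":0,"ax":0,"ay":0,"az":0},{"x":0,"y":0,"z":0,"ax":0,"ay":0,"az":0},{"x":0,"y":0,"z":0,"ax":0,"ay":0,"az":0},{"x":0,"y":0,"z":0,"ax":0,"ay":0,"az":0},{"x":0,"y":0,"z":0,"ax":0,"ay":0,"az":0},{"x":0,"y":0,"z":0,"ax":0,"ay":0,"az":0},{"x":0,"y":0,"z":0,"ax":0,"ay":0,"az":0},{"x":0,"y":0,"z":0,"ax":0,"ay":0,"az":0},{"x":0,"y":0,"z":0,"ax":0,"ay":0,"az":0}]' 1 25
```

```text
time: 4.2
eef_pos: [0.5817, 0.0744, 0.1205]
tcp_rot: [0.0, 0.987, 0.162, 0.0]
ft_force: [-0.4, 0.4, 0.9]
opening: 0.0858
grip_force: 0.0
time: 5.2
eef_pos: [0.5823, 0.0723, 0.1193]
tcp_rot: [0.002, 0.987, 0.162, 0.001]
ft_force: [3.9, -16.2, 0.9]
opening: 0.0183
grip_force: 24.7
```

Run:
```python
import numpy as np
a0=.06
for a in np.arange(.2,1.51,.1): print(round(a,2),round(.116*(np.cos(a0)-np.cos(a))/.5,3),-round(.116*(np.sin(a)-np.sin(a0))/.5,3))
```

```text
0.2 0.004 -0.032
0.3 0.01 -0.055
0.4 0.018 -0.076
0.5 0.028 -0.097
0.6 0.04 -0.117
0.7 0.054 -0.136
0.8 0.07 -0.153
0.9 0.087 -0.168
1.0 0.106 -0.181
1.1 0.126 -0.193
1.2 0.148 -0.202
1.3 0.17 -0.21
1.4 0.192 -0.215
1.5 0.215 -0.218
```

```bash
python3 -m creep '[{"x":0.002,"y":0.003,"z":-0.02,"ax":0,"ay":0,"az":0},{"x":0.01,"y":0.003,"z":-0.055,"ax":0,"ay":0,"az":0},{"x":0.018,"y":0.003,"z":-0.076,"ax":0,"ay":0,"az":0},{"x":0.028,"y":0.003,"z":-0.097,"ax":0,"ay":0,"az":0},{"x":0.04,"y":0.003,"z":-0.117,"ax":0,"ay":0,"az":0},{"x":0.054,"y":0.003,"z":-0.136,"ax":0,"ay":0,"az":0},{"x":0.07,"y":0.003,"z":-0.153,"ax":0,"ay":0,"az":0}]' 1 25; python3 -m creep '[{"x":0.017,"y":0,"z":-0.015,"ax":0,"ay":0,"az":0},{"x":0.036,"y":0,"z":-0.028,"ax":0,"ay":0,"az":0},{"x":0.056,"y":0,"z":-0.04,"ax":0,"ay":0,"az":0},{"x":0.078,"y":0,"z":-0.049,"ax":0,"ay":0,"az":0},{"x":0.1,"y":0,"z":-0.057,"ax":0,"ay":0,"az":0},{"x":0.122,"y":0,"z":-0.062,"ax":0,"ay":0,"az":0},{"x":0.145,"y":0,"z":-0.065,"ax":0,"ay":0,"az":0},{"x":0.147,"y":0,"z":-0.065,"ax":0,"ay":0,"az":0},{"x":0.147,"y":0,"z":-0.065,"ax":0,"ay":0,"az":0}]'
```

```text
time: 5.9
eef_pos: [0.6151, 0.0838, 0.1958]
tcp_rot: [0.001, 0.987, 0.162, -0.0]
ft_force: [1.0, -2.9, -3.5]
opening: 0.0178
grip_force: 24.5
time: 6.8
eef_pos: [0.6848, 0.1086, 0.2281]
tcp_rot: [-0.001, 0.987, 0.163, 0.0]
ft_force: [-1.5, 4.7, 3.8]
opening: 0.0183
grip_force: 25.2
```

The lever is at its stop, at about 1.5 rad. I'll release it, go straight up and move over to the pliers.

```bash
python3 -m creep '[{"x":0,"y":0,"z":0,"ax":0,"ay":0,"az":0},{"x":0,"y":0,"z":0,"ax":0,"ay":0,"az":0},{"x":0,"y":0,"z":0,"ax":0,"ay":0,"az":0},{"x":0,"y":0,"z":0,"ax":0,"ay":0,"az":0},{"x":0,"y":0,"z":0,"ax":0,"ay":0,"az":0},{"x":0,"y":0,"z":-0.08,"ax":0,"ay":0,"az":0},{"x":0,"y":0,"z":-0.16,"ax":0,"ay":0,"az":0},{"x":0,"y":0,"z":-0.16,"ax":0,"ay":0,"az":0}]' -1 25
python3 - <<'E'
from h import *
go([.5,-.245,.26],-.22)
E
```

```text
time: 7.6
eef_pos: [0.6857, 0.1078, 0.3132]
tcp_rot: [0.001, 0.987, 0.162, 0.004]
ft_force: [0.8, 0.9, 0.4]
opening: 0.0856
grip_force: 0.0
row {'x': np.float64(-0.5786), 'y': np.float64(0.5493), 'z': np.float64(0.1033), 'ax': np.float64(0.0001), 'ay': np.float64(-0.005), 'az': np.float64(0.3476)}
```

```bash
python3 -m creep '[{"x":-0.2,"y":0.15,"z":-0.02,"ax":0,"ay":0,"az":0.1},{"x":-0.58,"y":0.55,"z":0.0,"ax":0,"ay":-0.005,"az":0.348},{"x":-0.58,"y":0.55,"z":0.0,"ax":0,"ay":-0.005,"az":0.348},{"x":-0.58,"y":0.55,"z":0.1,"ax":0,"ay":-0.005,"az":0.348},{"x":-0.58,"y":0.55,"z":0.1,"ax":0,"ay":-0.005,"az":0.348},{"x":-0.58,"y":0.55,"z":0.1,"ax":0,"ay":-0.005,"az":0.348},{"x":-0.58,"y":0.55,"z":0.1,"ax":0,"ay":-0.005,"az":0.348},{"x":-0.58,"y":0.55,"z":0.1,"ax":0,"ay":-0.005,"az":0.348},{"x":-0.58,"y":0.55,"z":0.1,"ax":0,"ay":-0.005,"az":0.348},{"x":-0.58,"y":0.55,"z":0.1,"ax":0,"ay":-0.005,"az":0.348},{"x":-0.58,"y":0.55,"z":0.1,"ax":0,"ay":-0.005,"az":0.348},{"x":-0.58,"y":0.55,"z":0.1,"ax":0,"ay":-0.005,"az":0.348}]' -1 25
python3 - <<'E'
from look import *
look((("pliers",.055),("pliers_grip",.055),("ring_center",.035)),"pics/w4.png")
E
```

```text
time: 8.8
eef_pos: [0.4986, -0.2445, 0.2581]
tcp_rot: [0.001, 0.994, -0.109, -0.004]
ft_force: [-1.1, 0.5, 0.4]
opening: 0.0855
grip_force: 0.0
pose [ 0.4986 -0.2445  0.2581] [-0.219  0.007  3.139] 8.8
pliers 0.69 [471.8 295.4] [ 0.3348 -0.4094  0.055 ]
pliers 0.68 [274.1  61.3] [ 0.5968 -0.2622  0.055 ]
ring_center 0.56 [505.8 245.7] [ 0.3713 -0.4576  0.035 ]
```

View pics/w4.png

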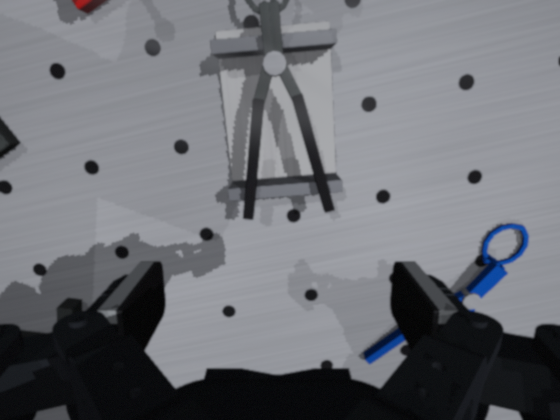

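The wrist view shows the black-handled pliers with the pivot at (275,62) and the handle ends at (248,217) and (329,210). The blue pair is off to the right.

Run:
```python
from h import *
C=cam("wrist"); p=atz(C,[275,62],.062); e=(atz(C,[248,217],.055)+atz(C,[329,210],.055))/2
d=p-e; print(p,e,np.linalg.norm(d[:2]),"yaw",np.arctan2(d[1],d[0])); u=d/np.linalg.norm(d)
for a,b in (((218,45),(336,37)),((229,187),(342,180))):
  a,b=atz(C,a,.048),atz(C,b,.048); v=a-b; print("bar yaw",np.arctan2(-v[0],v[1]),np.linalg.norm(v))
g=p-u*.06; print("grip",g); y=np.arctan2(u[1],u[0])
go([g[0],g[1],.16],y); go([g[0],g[1],.036],y)
```

```text
[ 0.5950791  -0.26313424  0.062     ] [ 0.46047377 -0.24585017  0.055     ] 0.13571048786960935 yaw -0.1277067191375798
bar yaw -0.15701629090706598 0.10217248685906483
bar yaw -0.15705060737759843 0.10770551814167796
grip [ 0.53564672 -0.25550279  0.05890929]
row {'x': np.float64(0.0787), 'y': np.float64(0.0041), 'z': np.float64(0.1953), 'ax': np.float64(0.0011), 'ay': np.float64(0.0047), 'az': np.float64(-0.0583)}
row {'x': np.float64(0.0805), 'y': np.float64(0.0036), 'z': np.float64(0.4433), 'ax': np.float64(0.0011), 'ay': np.float64(0.0047), 'az': np.float64(-0.0583)}
```

```bash
python3 -m creep '[{"x":0.08,"y":0.004,"z":0.1,"ax":0.001,"ay":0.005,"az":-0.052},{"x":0.08,"y":0.004,"z":0.2,"ax":0.001,"ay":0.005,"az":-0.052},{"x":0.08,"y":0.004,"z":0.3,"ax":0.001,"ay":0.005,"az":-0.052},{"x":0.08,"y":0.004,"z":0.37,"ax":0.001,"ay":0.005,"az":-0.052},{"x":0.08,"y":0.004,"z":0.37,"ax":0.001,"ay":0.005,"az":-0.052},{"x":0.08,"y":0.004,"z":0.45,"ax":0.001,"ay":0.005,"az":-0.052},{"x":0.08,"y":0.004,"z":0.45,"ax":0.001,"ay":0.005,"az":-0.052},{"x":0.08,"y":0.004,"z":0.45,"ax":0.001,"ay":0.005,"az":-0.052}]' -1 25
python3 - <<'E'
from look import *
C,o=look((("pliers",.062),("ring_center",.035)),"pics/w5.png")
E
```

```text
time: 9.8
eef_pos: [0.5354, -0.2566, 0.0346]
tcp_rot: [0.0, 0.998, -0.069, 0.001]
ft_force: [0.8, -0.5, 0.8]
opening: 0.0853
grip_force: 0.0
pose [ 0.5354 -0.2566  0.0346] [-1.390e-01 -1.000e-03  3.141e+00] 9.8
pliers 0.66 [271.3 121.6] [ 0.5962 -0.2618  0.062 ]
```

View pics/w5.png

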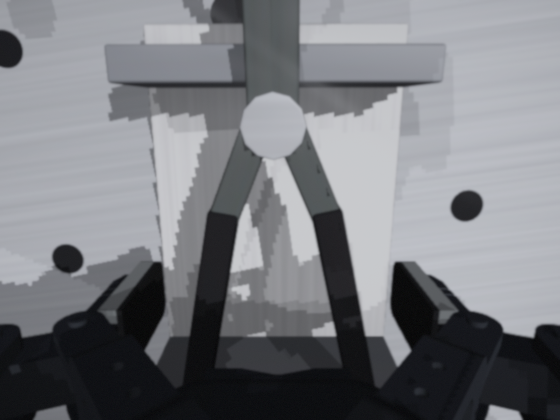

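The view shows the handles centred between the fingers, the bars square to the picture and the pivot at (273,125). I'll close the gripper.

```bash
python3 - <<'E'
from h import *
C=cam("wrist"); s=bot.state(); Ri=rot(s["tcp_rot"]).inv()
for z in(.058,.063,.068): print(z,Ri.apply(atz(C,[273,125],z)-s["eef_pos"]))
E
python3 -m creep '[{"x":0,"y":-0.002,"z":0,"ax":0,"ay":0,"az":0},{"x":0,"y":-0.002,"z":0,"ax":0,"ay":0,"az":0},{"x":0,"y":-0.002,"z":0,"ax":0,"ay":0,"az":0},{"x":0,"y":-0.002,"z":0,"ax":0,"ay":0,"az":0},{"x":0,"y":-0.002,"z":0,"ax":0,"ay":0,"az":0},{"x":0,"y":-0.002,"z":0,"ax":0,"ay":0,"az":0},{"x":0,"y":-0.002,"z":0,"ax":0,"ay":0,"az":0},{"x":0,"y":-0.002,"z":0,"ax":0,"ay":0,"az":0},{"x":0,"y":-0.002,"z":0,"ax":0,"ay":0,"az":0},{"x":0,"y":-0.002,"z":0,"ax":0,"ay":0,"az":0}]' 1 80
```

```text
0.058 [ 0.05974046 -0.00272603 -0.02289382]
0.063 [ 0.06001149 -0.00266392 -0.02789292]
0.068 [ 0.06028251 -0.00260182 -0.03289202]
time: 10.95
eef_pos: [0.5356, -0.2559, 0.0343]
tcp_rot: [0.001, 0.998, -0.069, 0.001]
ft_force: [-2.9, 1.6, 20.5]
opening: 0.0274
grip_force: 78.5
```

```bash
python3 -m creep '[{"x":0,"y":0,"z":-0.02,"ax":0,"ay":0,"az":0},{"x":0,"y":0,"z":-0.06,"ax":0,"ay":0,"az":0},{"x":0,"y":0,"z":-0.12,"ax":0,"ay":0,"az":0},{"x":0,"y":0,"z":-0.2,"ax":0,"ay":0,"az":0},{"x":0,"y":0,"z":-0.3,"ax":0,"ay":0,"az":0},{"x":0,"y":0,"z":-0.36,"ax":0,"ay":0,"az":0},{"x":0,"y":0,"z":-0.36,"ax":0,"ay":0,"az":0},{"x":0,"y":0,"z":-0.36,"ax":0,"ay":0,"az":0}]'
python3 - <<'E'
from look import *
C,o=look((("pliers",.24),("ring_center",.215)),"pics/w6.png"); a=bot.snapshot("scene");b=bot.snapshot("top")
cv2.imwrite("pics/scene2.png",a[:,:,::-1]);cv2.imwrite("pics/top2.png",b[:,:,::-1])
s=bot.state();Rt=rot(s["tcp_rot"])
for q,off in (("pliers",[.06,0,-.0187-.0]),("pliers_grip",[0,0,-.0187]),("ring_center",[.1286,0,.0013])):
  P=Rt.apply(off)+s["eef_pos"]
  print(q,P.round(3))
  for c in("scene","top"):
    print(c,proj(cam(c),P)[0].round(1),[ (round(r["score"],2),np.round(r["pixel"],1)) for r in bot.mark_of(c,q)[:3]])
E
```

```text
time: 11.75
eef_pos: [0.5348, -0.2553, 0.2125]
tcp_rot: [0.0, 0.998, -0.069, 0.0]
ft_force: [-0.0, -0.5, -3.3]
opening: 0.0274
grip_force: 79.3
pose [ 0.5348 -0.2553  0.2125] [-1.390e-01 -1.000e-03  3.141e+00] 11.75
pliers 0.91 [468.7 368.9] [ 0.5004 -0.3181  0.24  ]
pliers 0.71 [274.7 112.5] [ 0.5981 -0.262   0.24  ]
ring_center 0.76 [510.  314.6] [ 0.5029 -0.3473  0.215 ]
pliers [ 0.594 -0.263  0.23 ]
scene [185.7 184.6] [(0.89, array([165.3, 180.8])), (0.84, array([185.7, 187.8]))]
top [396.4 173.9] [(0.56, array([395.4, 172.5]))]
pliers_grip [ 0.534 -0.255  0.23 ]
scene [192.3 172.5] [(0.59, array([180.3, 175.7])), (0.22, array([310.1, 202.9]))]
top [392.6 201. ] [(0.7, array([392.1, 200.8]))]
ring_center [ 0.662 -0.273  0.21 ]
scene [178.6 205. ] [(0.63, array([149.3, 190.1])), (0.56, array([175.4, 203.6]))]
top [398.  145.6] [(0.81, array([399. , 145.5])), (0.29, array([232.3, 135.6]))]
```

View pics/w6.png

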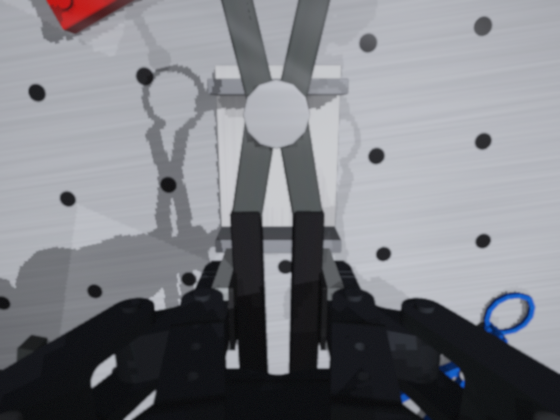

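The pliers are held and squeezed, with the handles parallel and the pivot at (276,114), about 3 mm further forward than before the squeeze. Next I refine the pivot in the grip and the stub position from the saved pictures.

Run:
```python
from h import *
from scipy.optimize import least_squares
# pivot disc in w6
g=cv2.cvtColor(cv2.imread("pics/w6.png"),cv2.COLOR_BGR2GRAY)
c=cv2.HoughCircles(g[60:170,220:340],cv2.HOUGH_GRADIENT,1,50,param1=100,param2=15,minRadius=26,maxRadius=40)
print("disc",c)
px=c[0,0,:2]+[220,60] if c is not None else [276,114]
C=cam("wrist"); s=bot.state()
for h in (.024,.03): print(rot(s["tcp_rot"]).inv().apply(atz(C,px,s["eef_pos"][2]+h)-s["eef_pos"]))
# tips/handles direction: mid of handles lower
# stub from w3
st={"eef_pos":np.array([.5827,.0742,.2064]),"tcp_rot":None}
p=bot.camera_params("wrist");H=np.array(p["hand_eye"]);T=np.eye(4);T[:3,:3]=R.from_euler("ZYX",[.325,-.003,3.141]).as_matrix();T[:3,3]=st["eef_pos"];T=T@H
W=(np.array(p["K"]),np.array(p["distortion"]),T[:3,:3],T[:3,3])
g=cv2.cvtColor(cv2.imread("pics/w3.png"),cv2.COLOR_BGR2GRAY).astype(float); g=cv2.GaussianBlur(g,(0,0),1)
gm=np.hypot(cv2.Sobel(g,-1,1,0),cv2.Sobel(g,-1,0,1))
def pts(x,y,yw,):
    u=np.array([np.cos(yw),np.sin(yw)]);v=np.array([-u[1],u[0]]);t=np.linspace(0,2*np.pi,120)
    fl=np.c_[np.add.outer(np.cos(t)*.028,0)[:,None]*u+np.sin(t)[:,None]*.028*v+[x,y],np.full(120,.054)]
    f=np.linspace(-.05,.05,60); ed=np.c_[-.065*u+f[:,None]*v+[x,y],np.full(60,.02)]
    l=np.linspace(-.06,.07,80); e2=np.vstack([np.c_[l[:,None]*u+k*.055*v+[x,y],np.full(80,.02)] for k in(-1,1)])
    return fl,ed,e2
def score(P,parts): 
    r=0
    for i in parts:
        q=proj(W,pts(*P)[i]).astype(np.float32); r+=cv2.remap(gm.astype(np.float32),q[:,0].copy(),q[:,1].copy(),cv2.INTER_LINEAR).mean()
    return r
from scipy.optimize import brute
for parts in((0,),(1,2),(0,1,2)):
    b=brute(lambda P:-score(P,parts),(slice(.618,.6305,.001),slice(.082,.0965,.001),slice(.30,.35,.005)),finish=None); print(parts,b,score(b,parts))
```

```text
disc [[[55.5 53.5 32.7]]]
[ 0.06323443 -0.0019382  -0.02399983]
[ 0.0633854  -0.00190294 -0.02999982]
(0,) [0.63  0.096 0.3  ] 55.232243
(1, 2) [0.624 0.089 0.345] 244.13675
(0, 1, 2) [0.624 0.089 0.345] 298.5461
```

Run:
```python
from h import *
go([.5,.0438,.18],.335)
```

```text
row {'x': np.float64(-0.1519), 'y': np.float64(-0.5828), 'z': np.float64(0.0646), 'ax': np.float64(0.0001), 'ay': np.float64(0.0), 'az': np.float64(-0.3018)}
```

```bash
python3 -m creep '[{"x":-0.03,"y":-0.05,"z":0,"ax":0,"ay":0,"az":-0.03},{"x":-0.06,"y":-0.11,"z":0,"ax":0,"ay":0,"az":-0.07},{"x":-0.1,"y":-0.18,"z":0,"ax":0,"ay":0,"az":-0.11},{"x":-0.12,"y":-0.25,"z":0,"ax":0,"ay":0,"az":-0.15},{"x":-0.14,"y":-0.32,"z":0,"ax":0,"ay":0,"az":-0.19},{"x":-0.15,"y":-0.39,"z":0,"ax":0,"ay":0,"az":-0.23},{"x":-0.152,"y":-0.46,"z":0,"ax":0,"ay":0,"az":-0.265},{"x":-0.152,"y":-0.52,"z":0.01,"ax":0,"ay":0,"az":-0.29},{"x":-0.152,"y":-0.56,"z":0.03,"ax":0,"ay":0,"az":-0.302},{"x":-0.152,"y":-0.583,"z":0.06,"ax":0,"ay":0,"az":-0.302},{"x":-0.152,"y":-0.583,"z":0.064,"ax":0,"ay":0,"az":-0.302},{"x":-0.152,"y":-0.583,"z":0.064,"ax":0,"ay":0,"az":-0.302}]'
python3 - <<'E'
from h import *
s=bot.state();Rt=rot(s["tcp_rot"]); P=Rt.apply([.1319,0,-.0007])+s["eef_pos"]; print("ring",P,Rt.as_euler("ZYX"))
a=snap("scene","pics/s3.png");b=snap("top","pics/t3.png")
out=[]
for c,im,z in(("scene",a,6),("top",b,6)):
  C=cam(c); q=proj(C,P)[0]; x,y=(q-[30,25]).astype(int); k=bot.mark_of(c,"ring_center"); 
  print(c,"pred",q.round(1),"crop px",((q-[x,y])*z).round(),[(round(r["score"],2),np.round(r["pixel"],1)) for r in k[:3]])
  out.append(cv2.resize(im[y-15:y+60,x-5:x+60],None,fx=z,fy=z,interpolation=cv2.INTER_CUBIC)); print("origin",x-5,y-15)
cv2.imwrite("pics/c2.png",np.hstack(out)[:,:,::-1])
E
```

```text
time: 13.5
eef_pos: [0.4998, 0.0437, 0.1804]
tcp_rot: [0.0, 0.986, 0.167, -0.0]
ft_force: [-0.1, 0.0, -1.4]
opening: 0.0274
grip_force: 79.5
ring [0.62432948 0.08718329 0.18103014] [3.35783501e-01 5.01488242e-04 3.14133470e+00]
scene pred [306.8 208.2] crop px [185. 151.] [(0.98, array([150.2, 191. ])), (0.85, array([307.2, 207.4]))]
origin 271 168
top pred [236.5 159.4] crop px [183. 152.] [(0.71, array([447.5, 280.3]))]
origin 201 119
```

```bash
python3 -m creep '[{"x":0,"y":0,"z":0.04,"ax":0,"ay":0,"az":0},{"x":0,"y":0,"z":0.08,"ax":0,"ay":0,"az":0},{"x":0,"y":0,"z":0.1,"ax":0,"ay":0,"az":0},{"x":0,"y":0,"z":0.11,"ax":0,"ay":0,"az":0},{"x":0,"y":0,"z":0.118,"ax":0,"ay":0,"az":0},{"x":0,"y":0,"z":0.124,"ax":0,"ay":0,"az":0},{"x":0,"y":0,"z":0.128,"ax":0,"ay":0,"az":0},{"x":0,"y":0,"z":0.128,"ax":0,"ay":0,"az":0}]'
python3 - <<'E'
from h import *
s=bot.state();print(s["eef_pos"],s["ft_force"],s["ft_torque"])
Rt=rot(s["tcp_rot"]); P=Rt.apply([.1319,0,-.0007])+s["eef_pos"]
out=[]
for c,z in(("scene",7),("top",7)):
  im=snap(c,f"pics/{c}4.png"); C=cam(c); q=proj(C,P)[0]; x,y=(q-[28,40]).astype(int)
  t=np.linspace(0,2*np.pi,60)
  crop=cv2.resize(im[y:y+80,x:x+56],None,fx=z,fy=z,interpolation=cv2.INTER_CUBIC); out.append(crop)
  print(c,q.round(1),"in crop",((q-[x,y]+.5)*z).round(),[(round(r["score"],2),np.round(r["pixel"],1)) for r in bot.mark_of(c,"ring_center")[:2]])
cv2.imwrite("pics/c4.png",np.hstack(out)[:,:,::-1])
E
```

```text
time: 14.5
eef_pos: [0.5001, 0.0438, 0.1165]
tcp_rot: [0.0, 0.986, 0.167, 0.0]
ft_force: [-0.5, 0.1, -3.0]
opening: 0.0276
grip_force: 79.4
[0.50011643 0.04383706 0.1165391 ] [-0.4870268   0.08951969 -3.01168323] [-0.04138602  0.08382786 -0.03095707]
scene [306.  224.8] in crop [200. 289.] [(0.91, array([304. , 224.3])), (0.64, array([149.9, 193.1]))]
top [238.4 164.6] in crop [202. 287.] [(0.82, array([450.6, 282. ])), (0.59, array([240.8, 163.7]))]
```

View pics/c4.png

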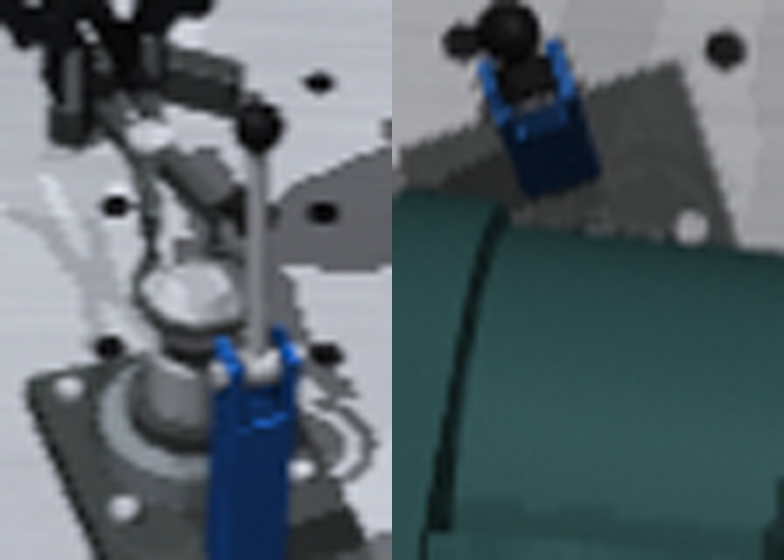

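The crop shows the lever upright, with its ball at (258,125), and the ring around the cone of the stub at about (195,310). Forces show no contact. I continue down slowly while checking the force.

```bash
python3 -m creep '[{"x":0,"y":0,"z":0.006,"ax":0,"ay":0,"az":0},{"x":0,"y":0,"z":0.012,"ax":0,"ay":0,"az":0},{"x":0,"y":0,"z":0.018,"ax":0,"ay":0,"az":0},{"x":0,"y":0,"z":0.022,"ax":0,"ay":0,"az":0},{"x":0,"y":0,"z":0.022,"ax":0,"ay":0,"az":0}]'
python3 -c "
from plant import bot
s=bot.state();print(s['ft_force'],s['ft_torque'])"
```

```text
time: 15.2
eef_pos: [0.4999, 0.0439, 0.1051]
tcp_rot: [0.0, 0.986, 0.167, -0.0]
ft_force: [0.0, 0.7, -2.2]
opening: 0.0272
grip_force: 79.4
[ 0.03836958  0.70647359 -2.22196231] [-0.01560102  0.1079107   0.02240893]
```

```bash
python3 -m creep '[{"x":0,"y":0,"z":0.008,"ax":0,"ay":0,"az":0},{"x":0,"y":0,"z":0.016,"ax":0,"ay":0,"az":0},{"x":0,"y":0,"z":0.024,"ax":0,"ay":0,"az":0},{"x":0,"y":0,"z":0.031,"ax":0,"ay":0,"az":0},{"x":0,"y":0,"z":0.031,"ax":0,"ay":0,"az":0},{"x":0,"y":0,"z":0.031,"ax":0,"ay":0,"az":0}]'
python3 - <<'E'
from h import *
s=bot.state();print(s['ft_force'],s['ft_torque'])
Rt=rot(s["tcp_rot"]); P=Rt.apply([.1319,0,-.0007])+s["eef_pos"]; print(P)
for c in("scene","top"):
  im=snap(c,f"pics/{c}5.png"); C=cam(c)
  print(c,proj(C,P)[0].round(1),[(q,round(r["score"],2),np.round(r["pixel"],1)) for q in("ring_center","groove","pliers","pliers_grip") for r in bot.mark_of(c,q)[:2]])
E
```

```text
time: 15.8
eef_pos: [0.5, 0.0438, 0.0899]
tcp_rot: [0.0, 0.986, 0.167, 0.0]
ft_force: [-0.8, 0.2, -3.4]
opening: 0.0275
grip_force: 79.4
[-0.83780647  0.22916788 -3.39124713] [-0.04992183  0.05408027 -0.00030598]
[0.6245609  0.08726007 0.09058614]
scene [305.7 231.4] [('ring_center', 0.86, array([302.3, 230.2])), ('ring_center', 0.68, array([152.4, 192.8])), ('groove', 0.89, array([304.9, 232.1])), ('groove', 0.76, array([228.7, 261.3])), ('pliers', 0.74, array([299.6, 212.7])), ('pliers', 0.73, array([163.5, 179.3])), ('pliers_grip', 0.87, array([295.8, 200.5])), ('pliers_grip', 0.83, array([178. , 174.2]))]
top [239.1 166.7] [('ring_center', 0.65, array([451.2, 278.6])), ('ring_center', 0.39, array([244.5, 171.5])), ('groove', 0.81, array([328.9, 114.4])), ('groove', 0.76, array([239.1, 167.6])), ('pliers', 0.62, array([433.1, 301.9])), ('pliers', 0.17, array([132.4, 185.1])), ('pliers_grip', 0.65, array([418.6, 314.6]))]
```

Run:
```python
from h import *
snap("wrist","pics/w7.png")
for f in("w5","w6","w7"):
  g=cv2.imread(f"pics/{f}.png"); m=cv2.inRange(g[60:190,225:330],(150,150,150),(215,215,215))
  gg=cv2.cvtColor(g,cv2.COLOR_BGR2GRAY)[60:190,225:330]
  c=cv2.HoughCircles(gg,cv2.HOUGH_GRADIENT_ALT,1,50,param1=150,param2=.6,minRadius=26,maxRadius=40)
  print(f,None if c is None else c[0,:2]+[225,60,0])
```

```text
w5 None
w6 [[275.         114.          33.40839767]]
w7 [[276.         109.          33.10074997]]
```

Run:
```python
from h import *
G={f:cv2.GaussianBlur(cv2.imread(f"pics/{f}.png"),(0,0),1) for f in("w5","w6","w7")}
for f in G:
  g=G[f].astype(int)
  col=g[60:180,276].mean(1); row=g[114,230:325].mean(1)
  print(f,"col",col[::4].astype(int),"row",row[::4].astype(int))
a=cv2.imread("pics/w6.png");b=cv2.imread("pics/w7.png")
for n,(y0,y1,x0,x1) in {"handletops":(195,235,222,330),"lowhalf":(120,170,235,320)}.items():
  r=cv2.matchTemplate(b,a[y0:y1,x0:x1],cv2.TM_CCOEFF_NORMED)[y0-15:y0+16,x0-15:x0+16]; _,v,_,l=cv2.minMaxLoc(r); print(n,v,np.array(l)-15)
```

```text
w5 col [ 95  94  93  93  93  93  92  92 133 188 186 180 179 179 180 181 180 180
 182 182 179 178 178 177 177 188 196 196 197 197] row [113 112 113 133 174 175 175 176 177 178 178 179 180 180 181 182 182 183
 172 168 186 149 129 147]
w6 col [173 178 197 198 195 173 193 191 186 184 185 184 185 184 183 184 185 182
 181 181 180 181 181 202 203 203 203 203 203 203] row [180 179 182 172 179 181 181 182 182 183 183 183 184 184 185 185 186 186
 187 187 191 200 201 201]
w7 col [ 99  98  97  97  98 168 212 212 207 205 206 205 199 197 196 197 198 196
 194 194 194 195 168 176 192 196 196 197 199 197] row [171 171 172 172 199 202 202 203 203 204 198 196 197 197 198 199 200 200
 201 204 180 174 174 175]
handletops 0.8456267714500427 [ 0 -1]
lowhalf 0.9605610370635986 [0 1]
```

The pliers haven't slipped or tilted in the grip: the disc size and position are unchanged to about a pixel. There is no contact force either, so I hand in.

```bash
python3 -c "
from plant import bot
print(bot.finish_job())"
```

```text
the job is handed in; nothing more can be done
None
```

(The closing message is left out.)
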